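# Clamp the hemmed-in carving board and tidy the tray

### The arm

A 6-joint arm with a two-finger parallel gripper is mounted at the origin on a cart in front of the work surface, level with it; the furniture and walls round the work are solid. World frame = base frame: x ahead of the robot, y to its left, z up, the work surface at z = 0. Lengths are in mm, angles in rad, forces in N, time in s.
With the tool pointing down it reaches from about 350 to 975 mm from the base axis. Payload 7.1 kg.
Tool frame: the origin (TCP) lies at the very end of the fingers, on their centre line; the grasp point (between the pads) lies 19 mm behind it (ctrl.pinch_z is the distance from the TCP to the grasp point, in mm); z points along the fingers, y is the direction in which the jaws open and shut (so a half turn about z gives the same grasp; the last joint's range is limited). The gripper opens to 88 mm and grips with 3 to 60 N. Pads are 20 mm wide; open, the fingers measure 115 mm over their backs; the gripper's body (75 mm by 178 mm) begins 61 mm behind the grasp point.
Start: joints at [-1.143, 0.423, 1.63, -0, 1.089, -0.019], TCP at [270.066, -563.622, 222.675] pointing down, gripper open.
Joint ranges: [-3, 3], [-0.9, 2.11], [0.09, 2.58], [-1.31, 4.45], [0.11, 2.69], [-2.54, 2.54]. Speed limits (rad/s): [2.39, 2.39, 3.01, 3.14, 3.14, 3.14].

### API

Orientations are given as a rotation vector (axis times angle).
In Python, from workcell import ctrl gives the robot as it stands.
- The arm moves only by the shell command python3 -m inch 'ROWS' [OPENING]. ROWS is JSON, a list of rows, each an object with "xyz": the shift along the tool's x, y, z in cm, a list of three; "spin": the turn about the tool's z in degrees. A call has 1 to 20 rows; each row is the pose to reach, as a shift and turn from the pose measured when the call began, along the tool's axes at that moment; what a row does not reach only later rows make up. A row lasts 1/10 s, in which the tool goes at most 50 mm and 8.59 degrees, less where a joint would pass 70% of its speed; a pose out of reach is approached as far as the arm can. A call with a gripper value outside its range is refused whole. OPENING is the closure, from 0 (fully open) to 1 (shut), set as the call begins (- or left out, the last holds). The fingers move at their own pace and stop on an object; the grip force is fixed at half the most. Time passes only in rows, so rows that repeat a pose let the fingers close. It gives the time, the measured TCP pose, the force and the opening at its end, in the units of the state.
- ctrl.get_obs(): the state, without advancing time (a new reading comes with each control period).
- ctrl.get_image(name): name is "side" or "top" or "wrist"; returns the picture (480x640x3 uint8, red, green, blue); there is no depth.
- ctrl.camera_info(name): a dict with "camera_matrix" (3x3 intrinsics, pixels), "R" (3x3) and "t" (3): a world point X has camera coordinates R X + t; the wrist camera has in their place "hand_eye" (4x4, takes a point from camera to tool coordinates, whose origin is the TCP and whose axes are the flange's). Camera axes: x right, y down, z forward; pixel columns grow to the right and rows downward; lengths in mm; the calibration is good to about 2 mm. The wrist camera is an equidistant fisheye: a pixel r from the principal point sees the ray r / f radians off the axis. A picture is of the moment at which its call begins: read the wrist's pose just before it. camera_info takes no time and is no camera call.
- ctrl.close_job(): hands the job in, once; it reports no verdict.
The state is a dict: "t": time; "qpos": joint angles; "qvel": joint speeds; "joint_torque": joint torques, N m; "ee_pos": TCP position; "orientation": TCP orientation; "ft_force": force on the tool from outside, world axes, zero at the start; "moment": the same for the moment, N m; "width": finger opening in mm.
Only numpy, scipy, OpenCV 4.12 (cv2) and the standard library are available. Lean on these libraries where they do the work, as an engineer would, in place of code of your own. Each camera call takes 0.05 s, during which the arm holds its last target. There are 200 camera calls.

### The job

A board marked out for carving stands in the slot of the wooden tray, hemmed in between two bottles. Stand both bottles aside on the rubber mat, then stand the board on its end centred between the jaws of the vice, faces square to the jaws, and push the sliding jaw up until the board is held against the fixed jaw. Then put each bottle back on the spot in the tray where it stood; keep the bottles upright throughout.

Things in the scene. Friction and masses are not known exactly. Their poses are not given: they have to be found in the camera images.
- glue_mid (a point): Taller bottle: white plastic, blue label band and blue domed cap, 58 mm across, 205 mm high in all (straight round body up to the shoulder at about 155 mm). The point is its centre, 102.5 mm above its foot; z is up. Starts standing on the tray, 52 mm from the tray's centre at one end or the other of the tray's x axis.
- wax_mid (a point): Shorter bottle: white plastic with pale label and pale grey-green domed cap, 53 mm across, 170 mm high in all (straight round body up to the shoulder at about 128 mm). The point is its centre, 85 mm above its foot; z is up. Starts on the tray at the other end of the tray's x axis, 52 mm from its centre.
- board_mid (a point): Loose pale board standing on end, 28 mm thick (its x), 85 mm wide (its y), 130 mm high (its z), a leaf drawn in pencil on both faces; about 0.16 kg. The point is its centre, 65 mm above its foot. At the start it stands in the slot of the tray, its faces towards the two bottles, about 10 mm from each.
- tray_mid (a point): Fixed shallow wooden tray, 196 mm (its x) by 122 mm (its y), rim 16 mm high. The point is the centre of its inner floor, 8 mm above the worktop; x runs along the row bottle - board - bottle, z up. The slot at its centre is formed by four corner cleats, 23 mm high above the worktop. It lies to the left of the vice, the mat to the right.
- mat_mid (a point): Fixed plain dark rubber mat, 130 mm (its x) by 220 mm (its y), 3 mm thick: the place to set the bottles aside. The point is the centre of its top face, z up.
- vice_seat (a point): Blue bench vice fixed to the worktop. The point lies on the clamping face of the fixed (far) jaw, midway along the jaws and at the level of the flat bed between the jaws on which work stands (52 mm above the worktop); x points away from the sliding jaw, square to the jaw faces, y along the jaws, z up. Jaws are 86 mm long, their tops 81 mm above the bed; the 6 mm thick jaw plates that grip the work are the top 24 mm. The gap between the plates is 2 mm more than the jaw value.
- bench_vice_jaw (a joint): Sliding (near) jaw of the vice, in m: 0 shut, grows as it opens towards the robot side, at most 0.055; starts open at about 0.05. It is on quick release: it slides when pushed with about 4 N and stays where it is left. Held against the 28 mm board it reads 0.026.
- jaw_front (a point): Point on the outer (robot side) face of the sliding jaw, midway along it and 15 mm below its top: the place to push the jaw shut, along the vice's x axis. Moves with the jaw. The vice's screw boss and tommy bar stick out up to 36 mm from this face, but lie wholly below it: their tops are 30 mm lower than this point.
Mind the look-alikes: they are no part of the job. What is shaped like the part that bears glue_mid but pink or red is not meant.

How it is judged:
By the outcome, as a careful person would: the job done as asked, in the order asked, and still so for the second after the job is handed in, with the robot touching nothing.
It also fails if it takes over 144 s, if anything falls off the work surface, if the arm or the gripper's body presses on something with over 40 N, if the wrist force passes 120 N, or if a joint passes its speed limit or range.

## Working session

There is one attempt and no reset: what is moved stays moved. The work goes in short steps, Python scripts to look and compute and a shell command to move; the robot and the scene stay as the last step left them, time stands still between calls to the robot, and variables do not carry over. Pictures are saved under pics/ and viewed, about 12 in all and at most 16, crops included, and the job is handed in when it is done.

```bash
ls; mkdir -p pics; python3 - <<'E'
from workcell import ctrl
import cv2
o=ctrl.get_obs();print({k:o[k] for k in('t','ee_pos','orientation','width','ft_force')},ctrl.pinch_z)
for n in('top','side'):
    cv2.imwrite(f'pics/{n}0.png',ctrl.get_image(n)[...,::-1]);print(ctrl.camera_info(n))
print(ctrl.camera_info('wrist'))
E
```

```text
pics
{'t': 0.0, 'ee_pos': array([ 269.86620787, -563.12178341,  221.93237357]), 'orientation': array([-3.06210728e+00, -6.95639236e-01,  3.99802673e-04]), 'width': 87.69208964452378, 'ft_force': array([ 0.57768472, -0.55933803, -0.79912751])} 18.700000000000003
{'camera_matrix': array([[479.16299902,   0.        , 319.97268577],
       [  0.        , 479.16299902, 237.52825508],
       [  0.        ,   0.        ,   1.        ]]), 'R': array([[ 0.09996871, -0.99498742,  0.0025067 ],
       [-0.97001811, -0.09802026, -0.22238908],
       [ 0.22152004,  0.0198004 , -0.97495478]]), 't': array([-42.9628764 , 540.54733523, 965.92622711])}
{'camera_matrix': array([[461.74112321,   0.        , 325.81638211],
       [  0.        , 461.74112321, 242.40966183],
       [  0.        ,   0.        ,   1.        ]]), 'R': array([[ 6.23511751e-02,  9.98053894e-01, -8.69592466e-04],
       [ 8.94096930e-01, -5.62438350e-02, -4.44327931e-01],
       [-4.43512131e-01,  2.69268687e-02, -8.95863792e-01]]), 't': array([ -67.66505879, -454.79081149, 1248.19712065])}
{'camera_matrix': array([[371.64829954,   0.        , 319.17152121],
       [  0.        , 371.64829954, 241.11433377],
       [  0.        ,   0.        ,   1.        ]]), 'hand_eye': array([[-1.01698295e-03, -9.61620663e-01, -2.74380514e-01,
         7.45991160e+01],
       [ 9.99999300e-01, -8.11969916e-04, -8.60757879e-04,
        -1.37868735e+00],
       [ 6.04933840e-04, -2.74381197e-01,  9.61620815e-01,
        -1.61002525e+02],
       [ 0.00000000e+00,  0.00000000e+00,  0.00000000e+00,
         1.00000000e+00]])}
```

View pics/top0.png

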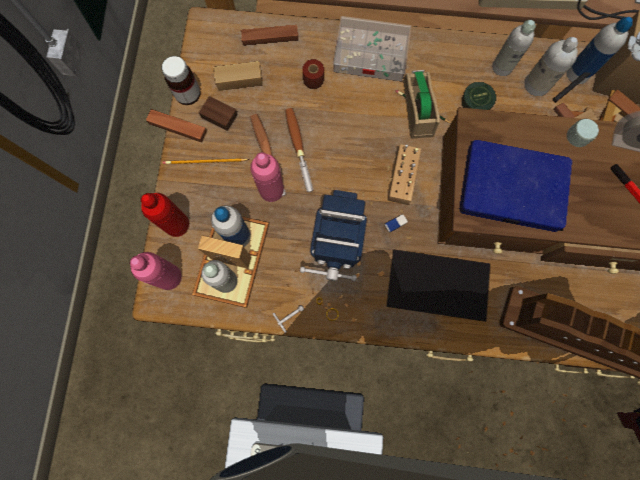

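View pics/side0.png

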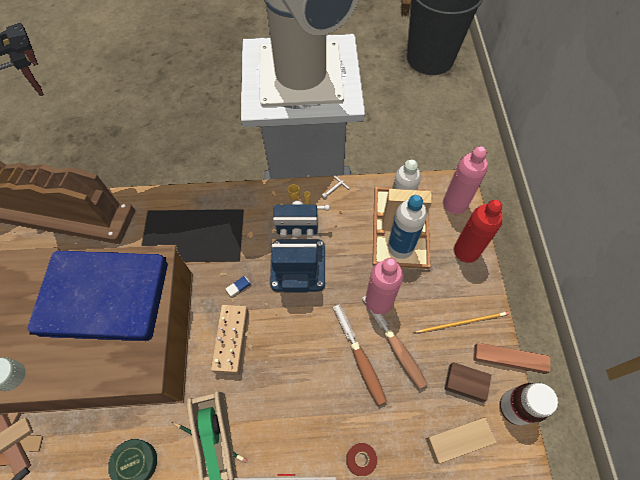

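Top: tall (blue) bottle ~(228,222), board ~(222,248), short bottle ~(217,275), vice ~(340,232), mat ~(438,285). Side shows the same; now enlarged crops.

```bash
python3 - <<'E'
import cv2
a=cv2.imread('pics/top0.png')[180:320,180:380];b=cv2.imread('pics/side0.png')[150:300,250:450]
cv2.imwrite('pics/c1.png',cv2.resize(a,None,fx=4,fy=4,interpolation=2));cv2.imwrite('pics/c2.png',cv2.resize(b,None,fx=4,fy=4,interpolation=2))
E
```

```text
(no output)
```

View pics/c1.png

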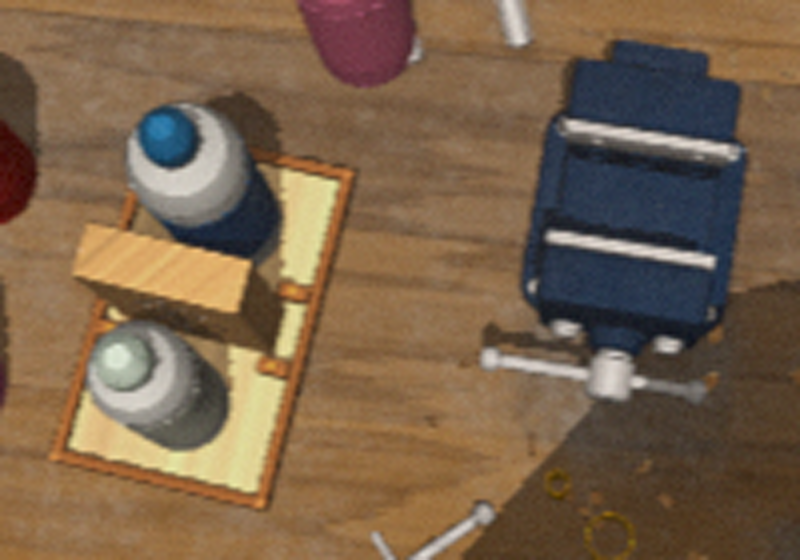

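View pics/c2.png

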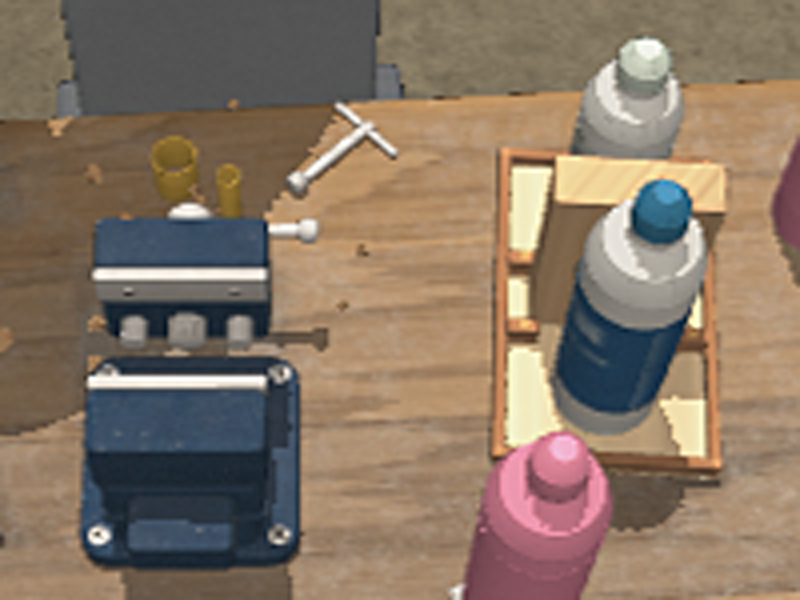

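```bash
cat > h.py <<'E'
import numpy as np,cv2
from workcell import ctrl
def ray(n,u,v):
    c=ctrl.camera_info(n);d=c['R'].T@np.linalg.inv(c['camera_matrix'])@np.array([u,v,1.]);return -c['R'].T@c['t'],d
def T(u,v):return ray('top',180+u/4-.4,180+v/4-.4)
def S(u,v):return ray('side',250+u/4-.4,150+v/4-.4)
def pl(r,z):return r[0]+r[1]*(z-r[0][2])/r[1][2]
def tri(a,b):
    A=np.stack([a[1],-b[1]],1);s=np.linalg.lstsq(A,b[0]-a[0],rcond=None)[0]
    p,q=a[0]+s[0]*a[1],b[0]+s[1]*b[1];return (p+q)/2,np.linalg.norm(p-q)
E
python3 - <<'E'
from h import *
np.set_printoptions(precision=1,suppress=True)
print('tray top',[pl(T(*p),16) for p in((55,460),(268,507),(354,172))])
print('tray side',[pl(S(*p),16) for p in((500,150),(497,460),(720,468))])
print('mat',[pl(ray('top',*p),3) for p in((392,250),(490,262),(488,320),(387,310))])
print('fixed top',[pl(T(*p),133) for p in((565,124),(745,148),(563,132),(741,158))]);print('slide top',[pl(T(*p),133) for p in((549,231),(715,258),(547,241),(713,267))])
print('fixed side',[pl(S(*p),133) for p in((267,377),(88,376),(267,389),(88,388))]);print('slide side',[pl(S(*p),133) for p in((269,270),(93,269),(269,281),(93,280))])
print('glue',tri(T(166,132),S(662,205)),'wax',tri(T(122,357),S(644,60)))
print('board top',[pl(T(*p),138) for p in((88,226),(252,264),(75,276),(240,311))],[pl(S(*p),138) for p in((555,157),(724,168),(555,203),(724,213))])
E
```

```text
tray top [array([397.7, 274.1,  16. ]), array([384.1, 155.3,  16. ]), array([574.9, 132.2,  16. ])]
tray side [array([383.4, 156.9,  16. ]), array([577.8, 134. ,  16. ]), array([589.8, 251.5,  16. ])]
mat [array([ 542.9, -151.8,    3. ]), array([ 537.6, -372.4,    3. ]), array([ 408.4, -370.8,    3. ]), array([ 407.9, -149.9,    3. ])]
fixed top [array([581.3,  13.8, 133. ]), array([577.9, -77.4, 133. ]), array([577. ,  14.4, 133. ]), array([572.6, -75.8, 133. ])]
slide top [array([525.5,  16.2, 133. ]), array([520.1, -67.1, 133. ]), array([520.3,  16.7, 133. ]), array([515.5, -66.5, 133. ])]
fixed side [array([578.7,  13.8, 133. ]), array([572.8, -70.6, 133. ]), array([585. ,  13.5, 133. ]), array([579.1, -70.7, 133. ])]
slide side [array([520.8,  17.9, 133. ]), array([514.9, -67.6, 133. ]), array([526.9,  17.6, 133. ]), array([521. , -67.6, 133. ])]
glue (array([538.4, 195.8, 203.8]), np.float64(0.5345737049613296)) wax (array([436.2, 207.9, 171.8]), np.float64(0.8330559736575326))
board top [array([504. , 243.1, 138. ]), array([493.1, 159.9, 138. ]), array([478.4, 245.6, 138. ]), array([469.2, 162.5, 138. ])] [array([468. , 163.7, 138. ]), array([479.7, 246.8, 138. ]), array([494.7, 160.4, 138. ]), array([505.6, 242.5, 138. ])]
```

```bash
cat >> h.py <<'E'
from scipy.spatial.transform import Rotation as Ro
def go(*wps):
    "waypoints (x,y,z,toolx_angle_deg) -> tool-frame cm and spin deg"
    o=ctrl.get_obs();R=Ro.from_rotvec(o['orientation']).as_matrix();p=o['ee_pos'];a=np.degrees(np.arctan2(R[1,0],R[0,0]))
    print('t',round(float(o['t']),1),'p',p.round(1),'ang',a.round(2),'tilt',R[:,2].round(3),'F',o['ft_force'].round(1),'w',round(o['width'],1))
    for w in wps:
        print(w,'->',(R.T@(np.array(w[:3])-p)/10).round(2),'spin',round((a-w[3]+180)%360-180,2))
E
python3 - <<'E'
from h import *
np.set_printoptions(precision=1,suppress=True)
for n,p in dict(pink1=(263,159),red=(150,200),pink2=(139,258)).items(): print(n,pl(ray('top',*p),205))
print('rack',pl(ray('top',515,290),60),'box corner side',tri(ray('top',455,112),ray('side',180,395)),tri(ray('top',443,240),ray('side',193,248)))
print('jaw outer',[pl(S(*p),133) for p in((266,218),(97,220))])
go((436,208.5,320,-7),(436,208.5,112,-7))
E
```

```text
pink1 [651.2 131.9 205. ]
red [549.  331.3 205. ]
pink2 [438.4 331.5 205. ]
rack [ 471.2 -406.3   60. ] box corner side (array([ 835.1, -240.6,  111.6]), np.float64(23.340155182293515)) (array([ 553.8, -236. ,   95.8]), np.float64(13.271122916538891))
jaw outer [array([491.3,  18. , 133. ]), array([487.2, -65.3, 133. ])]
t 0.1 p [ 269.9 -563.2  222. ] ang 25.6 tilt [-0.  0. -1.] F [-0.  -0.1  0.9] w 87.5
(436, 208.5, 320, -7) -> [ 48.3 -62.4  -9.7] spin 32.6
(436, 208.5, 112, -7) -> [ 48.3 -62.4  11.1] spin 32.6
```

```bash
python3 - <<'E'
from h import *
go((440,-250,320,0),(436,208.5,320,-7))
E
```

```text
t 0.1 p [ 269.9 -563.2  222. ] ang 25.6 tilt [-0.001  0.001 -1.   ] F [-0.  -0.1  0.9] w 87.5
(440, -250, 320, 0) -> [ 28.87 -20.9   -9.77] spin 25.6
(436, 208.5, 320, -7) -> [ 48.33 -62.43  -9.71] spin 32.6
```

```bash
python3 -m inch '[{"xyz":[28.9,-20.9,-9.8],"spin":25.6},{"xyz":[28.9,-20.9,-9.8],"spin":25.6},{"xyz":[28.9,-20.9,-9.8],"spin":25.6},{"xyz":[28.9,-20.9,-9.8],"spin":25.6},{"xyz":[28.9,-20.9,-9.8],"spin":25.6},{"xyz":[28.9,-20.9,-9.8],"spin":25.6},{"xyz":[28.9,-20.9,-9.8],"spin":25.6},{"xyz":[48.3,-62.4,-9.7],"spin":32.6},{"xyz":[48.3,-62.4,-9.7],"spin":32.6},{"xyz":[48.3,-62.4,-9.7],"spin":32.6},{"xyz":[48.3,-62.4,-9.7],"spin":32.6},{"xyz":[48.3,-62.4,-9.7],"spin":32.6},{"xyz":[48.3,-62.4,-9.7],"spin":32.6},{"xyz":[48.3,-62.4,-9.7],"spin":32.6},{"xyz":[48.3,-62.4,-9.7],"spin":32.6},{"xyz":[48.3,-62.4,-9.7],"spin":32.6},{"xyz":[48.3,-62.4,-9.7],"spin":32.6},{"xyz":[48.3,-62.4,-9.7],"spin":32.6}]' 0
python3 - <<'E'
from h import *
go((436,208.5,112,-7)); im=ctrl.get_image('wrist');cv2.imwrite('pics/w1.png',im[...,::-1])
E
```

```text
t: 1.9
ee_pos: [435.5, 210.9, 319.5]
orientation: [-3.135, 0.185, 0.002]
ft_force: [-0.3, -0.2, 0.2]
width: 87.7
t 1.9 p [435.5 210.9 319.5] ang -6.76 tilt [-0.001  0.002 -1.   ] F [-0.3 -0.2  0.2] w 87.7
(436, 208.5, 112, -7) -> [ 0.1   0.26 20.75] spin 0.24
```

View pics/w1.png

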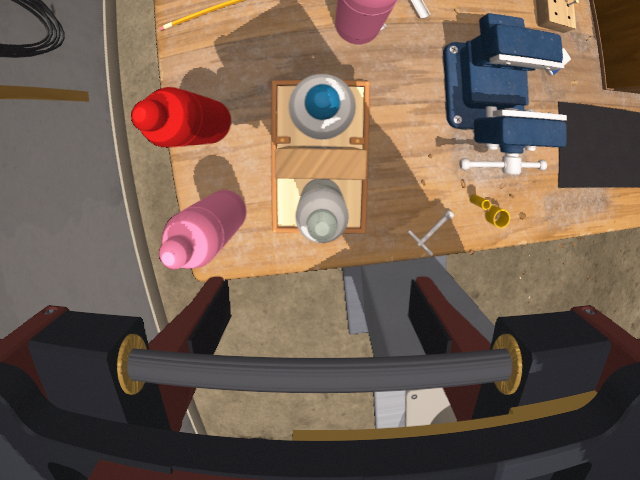

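```bash
cat >> h.py <<'E'
def wpl(u,v,z):
    c=ctrl.camera_info('wrist');K=c['camera_matrix'];o=ctrl.get_obs();H=np.eye(4);H[:3,:3]=Ro.from_rotvec(o['orientation']).as_matrix();H[:3,3]=o['ee_pos'];H=H@c['hand_eye']
    d=np.array([(u-K[0,2])/K[0,0],(v-K[1,2])/K[1,1]]);r=np.hypot(*d);d=np.r_[d/r*np.sin(r),np.cos(r)]
    return pl((H[:3,3],H[:3,:3]@d),z).round(1)
E
python3 - <<'E'
from h import *
print('glue',wpl(323,101,208),'wax',wpl(322,226,173),'tray',[wpl(*p,16) for p in((273,81),(369,81),(272,232),(367,232))],'board',[wpl(*p,138) for p in((277,149),(368,150),(276,179),(368,180))])
E
```

```text
glue [535.2 195.5 208. ] wax [434.5 208.  173. ] tray [array([587.2, 249.3,  16. ]), array([573.2, 131.9,  16. ]), array([396.3, 276.7,  16. ]), array([381.6, 154.3,  16. ])] board [array([503.3, 241. , 138. ]), array([492.5, 158.3, 138. ]), array([475.8, 245.7, 138. ]), array([464.7, 161.1, 138. ])]
```

```bash
python3 -m inch '[{"xyz":[0,0.24,5]},{"xyz":[0,0.24,9]},{"xyz":[0,0.24,13]},{"xyz":[0,0.24,16]},{"xyz":[0,0.24,18.5]},{"xyz":[0,0.24,20]},{"xyz":[0,0.24,20.7]},{"xyz":[0,0.24,20.7]},{"xyz":[0,0.24,20.7]}]'
python3 -m inch '[{"xyz":[0,0,0]},{"xyz":[0,0,0]},{"xyz":[0,0,0]},{"xyz":[0,0,0]},{"xyz":[0,0,0]},{"xyz":[0,0,0]},{"xyz":[0,0,0]},{"xyz":[0,0,0]},{"xyz":[0,0,0]},{"xyz":[0,0,0]}]' 1
python3 - <<'E'
from h import *
z=112;go((435,208,290,-7),(450,-195,290,-7),(450,-195,107.5,-7))
E
```

```text
t 1.9 p [435.4 209.1 319.4] ang -6.82 tilt [-0.001  0.001 -1.   ] F [ 0.3  0.2 -0.7] w 87.7
(435, 208, 290, -7) -> [-0.02  0.12  2.94] spin 0.18
(450, -195, 290, -7) -> [ 6.25 39.96  2.91] spin 0.18
(450, -195, 107.5, -7) -> [ 6.28 39.96 21.16] spin 0.18$[0]: bad value
$[0]: bad value
```

Rows need "spin" too.

```bash
python3 -m inch '[{"xyz":[0,0.1,5],"spin":0},{"xyz":[0,0.1,9],"spin":0},{"xyz":[0,0.1,13],"spin":0},{"xyz":[0,0.1,16],"spin":0},{"xyz":[0,0.1,18.5],"spin":0},{"xyz":[0,0.1,20],"spin":0},{"xyz":[0,0.1,20.7],"spin":0},{"xyz":[0,0.1,20.7],"spin":0},{"xyz":[0,0.1,20.7],"spin":0}]'
python3 -m inch '[{"xyz":[0,0,0],"spin":0},{"xyz":[0,0,0],"spin":0},{"xyz":[0,0,0],"spin":0},{"xyz":[0,0,0],"spin":0},{"xyz":[0,0,0],"spin":0},{"xyz":[0,0,0],"spin":0},{"xyz":[0,0,0],"spin":0},{"xyz":[0,0,0],"spin":0}]' 1
python3 - <<'E'
from h import *
go((435,208,290,-7),(450,-195,290,-7),(450,-195,107.5,-7))
E
```

```text
t: 2.85
ee_pos: [435.5, 207.9, 113.1]
orientation: [-3.135, 0.188, 0.001]
ft_force: [1.1, -0.6, -0.1]
width: 87.4
t: 3.65
ee_pos: [435.6, 208.0, 113.2]
orientation: [-3.135, 0.188, 0.001]
ft_force: [-0.6, 1.5, 2.7]
width: 51.6
t 3.6 p [435.6 208.  113.2] ang -6.86 tilt [-0.     0.001 -1.   ] F [-0.6  1.5  2.7] w 51.6
(435, 208, 290, -7) -> [-7.000e-02 -1.000e-02 -1.768e+01] spin 0.14
(450, -195, 290, -7) -> [  6.23  39.82 -17.73] spin 0.14
(450, -195, 107.5, -7) -> [ 6.24 39.84  0.52] spin 0.14
```

```bash
python3 -m inch '[{"xyz":[0,0,-2],"spin":0},{"xyz":[0,0,-5],"spin":0},{"xyz":[0,0,-9],"spin":0},{"xyz":[0,0,-13],"spin":0},{"xyz":[0,0.5,-16],"spin":0},{"xyz":[0.3,2,-17.7],"spin":0},{"xyz":[0.8,5,-17.7],"spin":0},{"xyz":[1.5,9,-17.7],"spin":0},{"xyz":[2.1,13,-17.7],"spin":0},{"xyz":[2.7,17,-17.7],"spin":0},{"xyz":[3.3,21,-17.7],"spin":0},{"xyz":[3.9,25,-17.7],"spin":0},{"xyz":[4.5,29,-17.7],"spin":0},{"xyz":[5.2,33,-17.7],"spin":0},{"xyz":[5.7,36,-17.7],"spin":0},{"xyz":[6,38.5,-17.7],"spin":0},{"xyz":[6.2,39.6,-17.7],"spin":0},{"xyz":[6.2,39.8,-17.7],"spin":0},{"xyz":[6.2,39.8,-17.7],"spin":0}]'
python3 - <<'E'
from h import *
go((450,-195,110,-7),(450,-195,108,-7))
E
```

```text
t: 5.55
ee_pos: [449.4, -194.1, 289.4]
orientation: [-3.134, 0.188, 0.002]
ft_force: [-0.4, 0.4, -0.6]
width: 51.3
t 5.5 p [ 449.4 -194.1  289.4] ang -6.87 tilt [-0.001  0.002 -1.   ] F [-0.4  0.4 -0.6] w 51.3
(450, -195, 110, -7) -> [ 0.09  0.11 17.94] spin 0.13
(450, -195, 108, -7) -> [ 0.09  0.11 18.14] spin 0.13
```

```bash
python3 -m inch '[{"xyz":[0,0.1,3],"spin":0},{"xyz":[0,0.1,7],"spin":0},{"xyz":[0,0.1,11],"spin":0},{"xyz":[0,0.1,14],"spin":0},{"xyz":[0,0.1,16],"spin":0},{"xyz":[0,0.1,17.2],"spin":0},{"xyz":[0,0.1,17.8],"spin":0},{"xyz":[0,0.1,18.1],"spin":0},{"xyz":[0,0.1,18.15],"spin":0},{"xyz":[0,0.1,18.15],"spin":0}]'
python3 -m inch '[{"xyz":[0,0,0],"spin":0},{"xyz":[0,0,0],"spin":0},{"xyz":[0,0,0],"spin":0},{"xyz":[0,0,0],"spin":0},{"xyz":[0,0,0],"spin":0},{"xyz":[0,0,0],"spin":0}]' 0
python3 - <<'E'
from h import *
go((450,-195,330,-7),(537.5,196.5,330,-7),(537.5,196.5,139.5,-7))
E
```

```text
t: 6.55
ee_pos: [449.7, -195.0, 108.7]
orientation: [-3.135, 0.188, -0.0]
ft_force: [-0.5, 1.0, -1.5]
width: 51.8
t: 7.15
ee_pos: [449.7, -195.0, 108.7]
orientation: [-3.135, 0.188, -0.0]
ft_force: [0.1, -1.0, -0.0]
width: 87.7
t 7.2 p [ 449.7 -195.   108.7] ang -6.87 tilt [ 0.     0.001 -1.   ] F [ 0.1 -1.  -0. ] w 87.7
(450, -195, 330, -7) -> [  0.03  -0.03 -22.13] spin 0.13
(537.5, 196.5, 330, -7) -> [  4.03 -39.95 -22.08] spin 0.13
(537.5, 196.5, 139.5, -7) -> [  4.03 -39.92  -3.03] spin 0.13
```

```bash
python3 -m inch '[{"xyz":[0,0,-3],"spin":0},{"xyz":[0,0,-7],"spin":0},{"xyz":[0,0,-12],"spin":0},{"xyz":[0,0,-17],"spin":0},{"xyz":[0,0,-22],"spin":0},{"xyz":[0.5,-4,-22],"spin":0},{"xyz":[1,-9,-22],"spin":0},{"xyz":[1.5,-14,-22],"spin":0},{"xyz":[2,-19,-22],"spin":0},{"xyz":[2.5,-24,-22],"spin":0},{"xyz":[3,-29,-22],"spin":0},{"xyz":[3.5,-34,-22],"spin":0},{"xyz":[4,-38,-22],"spin":0},{"xyz":[4,-39.9,-22],"spin":0},{"xyz":[4,-39.9,-22],"spin":0},{"xyz":[4,-39.9,-22],"spin":0},{"xyz":[4,-39.9,-22],"spin":0}]'
python3 - <<'E'
from h import *
go((537.5,196.5,139.5,-7))
cv2.imwrite('pics/w2.png',ctrl.get_image('wrist')[...,::-1])
E
```

```text
t: 8.85
ee_pos: [536.8, 195.0, 329.0]
orientation: [-3.135, 0.19, 0.0]
ft_force: [0.4, 0.2, 0.4]
width: 87.5
t 8.8 p [536.8 195.  329. ] ang -6.92 tilt [-0.     0.001 -1.   ] F [0.4 0.2 0.4] w 87.5
(537.5, 196.5, 139.5, -7) -> [ 0.05 -0.14 18.95] spin 0.08
```

View pics/w2.png

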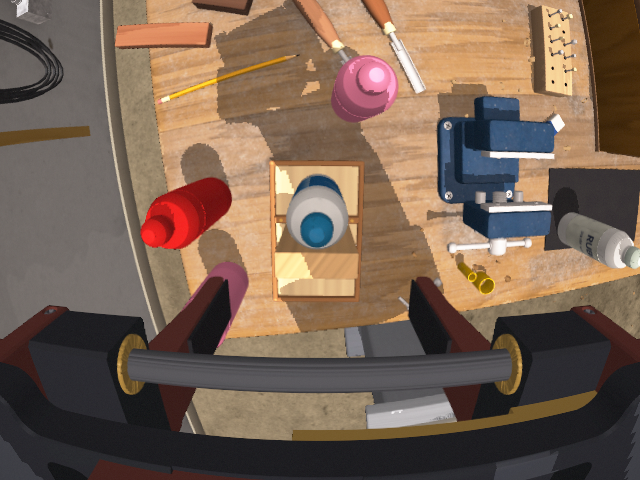

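Shows wax standing on the mat (~(600,240)), glue centred at (316,228) with board behind it at (315,265). Descend on glue.

```bash
python3 -m inch '[{"xyz":[0,-0.1,4],"spin":0},{"xyz":[0,-0.1,8],"spin":0},{"xyz":[0,-0.1,12],"spin":0},{"xyz":[0,-0.1,15],"spin":0},{"xyz":[0,-0.1,17.3],"spin":0},{"xyz":[0,-0.1,18.6],"spin":0},{"xyz":[0,-0.1,18.9],"spin":0},{"xyz":[0,-0.1,18.9],"spin":0}]'
python3 -m inch '[{"xyz":[0,0,0],"spin":0},{"xyz":[0,0,0],"spin":0},{"xyz":[0,0,0],"spin":0},{"xyz":[0,0,0],"spin":0},{"xyz":[0,0,0],"spin":0},{"xyz":[0,0,0],"spin":0},{"xyz":[0,0,0],"spin":0},{"xyz":[0,0,0],"spin":0}]' 1
python3 - <<'E'
from h import *
go((500,-290,330,-7),(500,-290,135,-7))
E
```

```text
t: 9.7
ee_pos: [537.5, 195.7, 140.6]
orientation: [-3.135, 0.191, -0.001]
ft_force: [0.1, 0.6, 0.6]
width: 87.9
t: 10.5
ee_pos: [537.9, 195.9, 141.1]
orientation: [-3.134, 0.191, -0.002]
ft_force: [-0.5, 1.0, 6.1]
width: 57.3
t 10.5 p [537.9 195.9 141.1] ang -6.99 tilt [ 0.001  0.001 -1.   ] F [-0.5  1.   6.1] w 57.3
(500, -290, 330, -7) -> [  2.17  48.66 -18.96] spin 0.01
(500, -290, 135, -7) -> [ 2.15 48.69  0.54] spin 0.01
```

```bash
python3 -m inch '[{"xyz":[0,0,-1],"spin":0},{"xyz":[0,0,-2],"spin":0},{"xyz":[0,0,-3],"spin":0},{"xyz":[0,0,-3],"spin":0},{"xyz":[0,0,-3],"spin":0}]'
python3 - <<'E'
from h import *
go((500,-290,330,-7),(500,-290,135,-7))
c=ctrl.get_image('side')[...,::-1];cv2.imwrite('pics/s3.png',cv2.resize(c[90:300,300:500],None,fx=2.8,fy=2.8))
E
```

```text
t: 11.0
ee_pos: [538.0, 195.9, 171.5]
orientation: [-3.134, 0.191, -0.003]
ft_force: [-0.5, -0.6, -3.4]
width: 57.4
t 11.0 p [538.  195.9 171.5] ang -6.98 tilt [ 0.002  0.002 -1.   ] F [-0.5 -0.6 -3.4] w 57.4
(500, -290, 330, -7) -> [  2.17  48.66 -15.94] spin 0.02
(500, -290, 135, -7) -> [ 2.13 48.7   3.56] spin 0.02
```

View pics/s3.png

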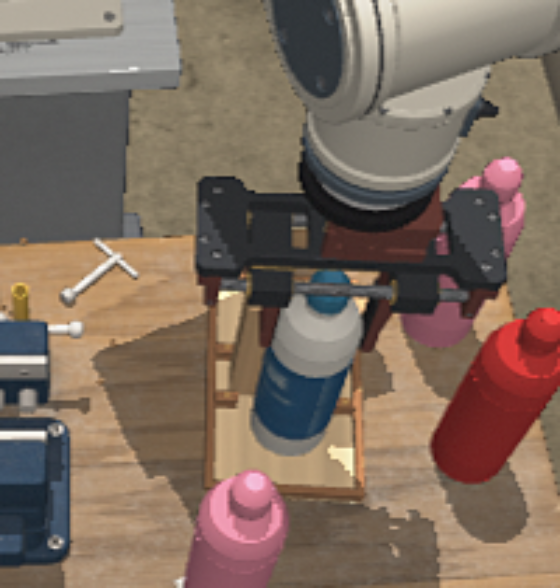

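Glue hangs upright in the grip, foot off the tray. Carry it to the mat.

```bash
python3 -m inch '[{"xyz":[0,0,-3],"spin":0},{"xyz":[0,0,-7],"spin":0},{"xyz":[0,0,-11],"spin":0},{"xyz":[0,0.5,-13.5],"spin":0},{"xyz":[0.2,2.5,-14],"spin":0},{"xyz":[0.3,6,-14],"spin":0},{"xyz":[0.5,10.5,-14],"spin":0},{"xyz":[0.7,15,-14],"spin":0},{"xyz":[0.9,19.5,-14],"spin":0},{"xyz":[1.1,24,-14],"spin":0},{"xyz":[1.3,28.5,-14],"spin":0},{"xyz":[1.5,33,-14],"spin":0},{"xyz":[1.7,37.5,-14],"spin":0},{"xyz":[1.9,42,-14],"spin":0},{"xyz":[2.1,45.5,-14],"spin":0},{"xyz":[2.1,47.8,-14],"spin":0},{"xyz":[2.1,48.7,-14],"spin":0},{"xyz":[2.1,48.7,-14],"spin":0},{"xyz":[2.1,48.7,-14],"spin":0}]'
python3 - <<'E'
from h import *
go((500,-290,136.6,-7))
E
```

```text
t: 12.95
ee_pos: [499.0, -289.3, 310.0]
orientation: [-3.133, 0.191, -0.001]
ft_force: [-0.6, -0.1, -2.7]
width: 57.5
t 12.9 p [ 499.  -289.3  310. ] ang -6.97 tilt [ 0.001  0.002 -1.   ] F [-0.6 -0.1 -2.7] w 57.5
(500, -290, 136.6, -7) -> [ 0.1   0.1  17.34] spin 0.03
```

```bash
python3 -m inch '[{"xyz":[0,0.1,3],"spin":0},{"xyz":[0,0.1,7],"spin":0},{"xyz":[0,0.1,11],"spin":0},{"xyz":[0,0.1,14],"spin":0},{"xyz":[0,0.1,15.8],"spin":0},{"xyz":[0,0.1,16.7],"spin":0},{"xyz":[0,0.1,17.1],"spin":0},{"xyz":[0,0.1,17.3],"spin":0},{"xyz":[0,0.1,17.35],"spin":0},{"xyz":[0,0.1,17.35],"spin":0}]'
python3 -m inch '[{"xyz":[0,0,0],"spin":0},{"xyz":[0,0,0],"spin":0},{"xyz":[0,0,0],"spin":0},{"xyz":[0,0,0],"spin":0},{"xyz":[0,0,0],"spin":0},{"xyz":[0,0,0],"spin":0}]' 0
python3 - <<'E'
from h import *
go((500,-290,330,-7),(486.3,203,330,-7),(486.3,203,97,-7))
E
```

```text
t: 13.95
ee_pos: [499.6, -290.1, 137.4]
orientation: [-3.134, 0.191, -0.003]
ft_force: [0.1, 0.3, -2.7]
width: 57.9
t: 14.55
ee_pos: [499.5, -290.2, 137.5]
orientation: [-3.134, 0.191, -0.003]
ft_force: [-0.0, 0.1, 0.1]
width: 87.8
t 14.6 p [ 499.5 -290.2  137.5] ang -6.97 tilt [ 0.002  0.001 -1.   ] F [-0.   0.1  0.1] w 87.8
(500, -290, 330, -7) -> [  0.08  -0.06 -19.25] spin 0.03
(486.3, 203, 330, -7) -> [ -7.26 -48.83 -19.19] spin 0.03
(486.3, 203, 97, -7) -> [ -7.31 -48.79   4.11] spin 0.03
```

```bash
python3 -m inch '[{"xyz":[0,0,-4],"spin":0},{"xyz":[0,0,-9],"spin":0},{"xyz":[0,0,-14],"spin":0},{"xyz":[0,0,-19],"spin":0},{"xyz":[-0.7,-4,-19],"spin":-8},{"xyz":[-1.4,-9,-19],"spin":-16},{"xyz":[-2.1,-14,-19],"spin":-24},{"xyz":[-2.8,-19,-19],"spin":-32},{"xyz":[-3.5,-24,-19],"spin":-40},{"xyz":[-4.2,-29,-19],"spin":-48},{"xyz":[-5,-34,-19],"spin":-56},{"xyz":[-5.8,-39,-19],"spin":-64},{"xyz":[-6.6,-44,-19],"spin":-72},{"xyz":[-7.3,-48.8,-19],"spin":-80},{"xyz":[-7.3,-48.8,-19],"spin":-88},{"xyz":[-7.3,-48.8,-19],"spin":-90},{"xyz":[-7.3,-48.8,-19],"spin":-90},{"xyz":[-7.3,-48.8,-19],"spin":-90}]'
python3 - <<'E'
from h import *
print(ctrl.get_obs()['qpos'].round(2))
go((486.3,203,97,83))
cv2.imwrite('pics/w4.png',ctrl.get_image('wrist')[...,::-1])
E
```

```text
t: 16.35
ee_pos: [485.8, 202.7, 328.1]
orientation: [2.354, 2.081, 0.004]
ft_force: [0.6, 0.8, -0.2]
width: 87.8
[0.37 0.16 1.74 0.   1.24 0.5 ]
t 16.4 p [485.8 202.7 328.1] ang 82.95 tilt [ 0.002  0.001 -1.   ] F [ 0.6  0.8 -0.2] w 87.8
(486.3, 203, 97, 83) -> [ 0.    0.   23.11] spin -0.05
```

View pics/w4.png

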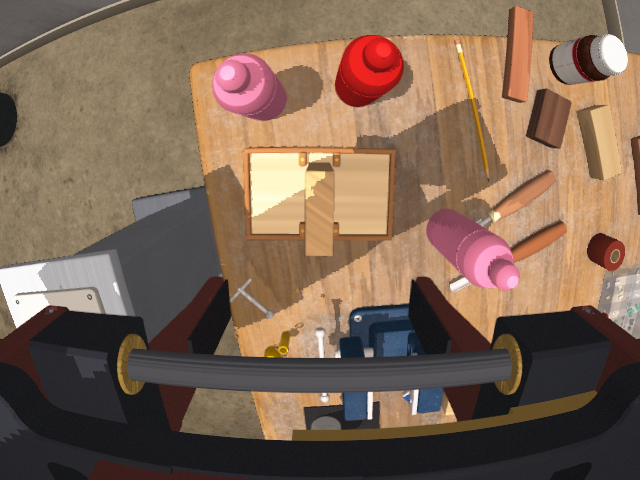

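Board stands in its slot, top at ~(320,212), centred under the jaws. Descend and grip.

```bash
python3 -m inch '[{"xyz":[0,0,4],"spin":0},{"xyz":[0,0,9],"spin":0},{"xyz":[0,0,14],"spin":0},{"xyz":[0,0,18],"spin":0},{"xyz":[0,0,21],"spin":0},{"xyz":[0,0,22.6],"spin":0},{"xyz":[0,0,23],"spin":0},{"xyz":[0,0,23],"spin":0},{"xyz":[0,0,23],"spin":0}]'
python3 -m inch '[{"xyz":[0,0,0],"spin":0},{"xyz":[0,0,0],"spin":0},{"xyz":[0,0,0],"spin":0},{"xyz":[0,0,0],"spin":0},{"xyz":[0,0,0],"spin":0},{"xyz":[0,0,0],"spin":0},{"xyz":[0,0,0],"spin":0},{"xyz":[0,0,0],"spin":0},{"xyz":[0,0,0],"spin":0},{"xyz":[0,0,0],"spin":0},{"xyz":[0,0,0],"spin":0},{"xyz":[0,0,0],"spin":0}]' 1
python3 - <<'E'
from h import *
go((490,203,280,86),(557,-27,280,86.2))
E
```

```text
t: 17.3
ee_pos: [487.2, 202.9, 99.1]
orientation: [2.354, 2.079, 0.006]
ft_force: [1.1, -0.8, 0.6]
width: 87.8
t: 18.5
ee_pos: [487.2, 202.9, 99.1]
orientation: [2.354, 2.079, 0.006]
ft_force: [0.6, -0.0, -0.2]
width: 28.0
t 18.5 p [487.2 202.9  99.1] ang 82.9 tilt [ 0.004  0.002 -1.   ] F [ 0.6 -0.  -0.2] w 28.0
(490, 203, 280, 86) -> [  0.09   0.34 -18.09] spin -3.1
(557, -27, 280, 86.2) -> [-21.91   9.83 -18.11] spin -3.3
```

```bash
python3 - <<'E'
from h import *
for n,rois in dict(top=((315,370,206,222),(312,364,234,250)),side=((268,320,242,249),(270,320,215,222))).items():
    im=cv2.imread(f'pics/{n}0.png').astype(int)
    for u0,u1,v0,v1 in rois:
        m=np.zeros((480,640),np.uint8);m[v0:v1,u0:u1]=(im[v0:v1,u0:u1].min(2)>(170 if n=='top' else 200))
        k,l,s,c=cv2.connectedComponentsWithStats(m);i=1+np.argmax(s[1:,4]);v,u=np.nonzero(l==i)
        P=np.array([pl(ray(n,a,b),133)[:2] for a,b in zip(u,v)])
        f=cv2.fitLine(P.astype(np.float32),cv2.DIST_L2,0,.01,.01).ravel()
        d=f[:2]*np.sign(f[1]);t=(P-f[2:])@d;w=(P-f[2:])@np.array([d[1],-d[0]])
        print(n,len(P),'ang',np.degrees(np.arctan2(d[1],d[0])).round(2),'mid',(f[2:]+d*(t.max()+t.min())/2).round(1),'len',np.ptp(t).round(1),'halfw',np.ptp(w).round(1))
E
```

```text
top 86 ang 86.47 mid [578.7 -28.2] len 79.9 halfw 4.6
top 89 ang 86.38 mid [520.8 -25.4] len 78.6 halfw 4.4
side 120 ang 86.98 mid [578.1 -29.4] len 81.3 halfw 6.8
side 93 ang 86.37 mid [520.9 -25.6] len 79.7 halfw 4.5
```

```bash
python3 - <<'E'
from h import *
go((555.5,-27.5,280,86.4))
E
python3 -m inch '[{"xyz":[0,0,-1],"spin":0},{"xyz":[0,0,-3],"spin":0},{"xyz":[0,0,-7],"spin":0},{"xyz":[0,0,-11],"spin":0},{"xyz":[0,0,-15],"spin":0},{"xyz":[-0.5,0,-18],"spin":0},{"xyz":[-3,1.3,-18],"spin":-0.5},{"xyz":[-6.5,3,-18],"spin":-1},{"xyz":[-10,4.5,-18],"spin":-1.5},{"xyz":[-13.5,6.1,-18],"spin":-2},{"xyz":[-17,7.7,-18],"spin":-2.7},{"xyz":[-20,9,-18],"spin":-3.2},{"xyz":[-21.5,9.5,-18],"spin":-3.5},{"xyz":[-21.9,9.7,-18],"spin":-3.5},{"xyz":[-21.9,9.7,-18],"spin":-3.5},{"xyz":[-21.9,9.7,-18],"spin":-3.5}]'
python3 - <<'E'
from h import *
go((556.5,-27.5,144,86.4))
for n in('top','side'): cv2.imwrite(f'pics/{n}5.png',ctrl.get_image(n)[...,::-1])
a=cv2.imread('pics/side5.png')[120:300,220:420];cv2.imwrite('pics/s5.png',cv2.resize(a,None,fx=3,fy=3))
E
```

```text
t 18.5 p [487.2 202.9  99.1] ang 82.9 tilt [ 0.004  0.002 -1.   ] F [ 0.6 -0.  -0.2] w 28.0
(555.5, -27.5, 280, 86.4) -> [-21.98   9.69 -18.11] spin -3.5
t: 20.1
ee_pos: [555.4, -26.0, 279.1]
orientation: [2.289, 2.15, 0.007]
ft_force: [-0.1, 0.4, -2.2]
width: 28.1
t 20.1 p [555.4 -26.  279.1] ang 86.42 tilt [ 0.004  0.002 -1.   ] F [-0.1  0.4 -2.2] w 28.1
(556.5, -27.5, 144, 86.4) -> [-0.18  0.07 13.51] spin 0.02
```

View pics/s5.png

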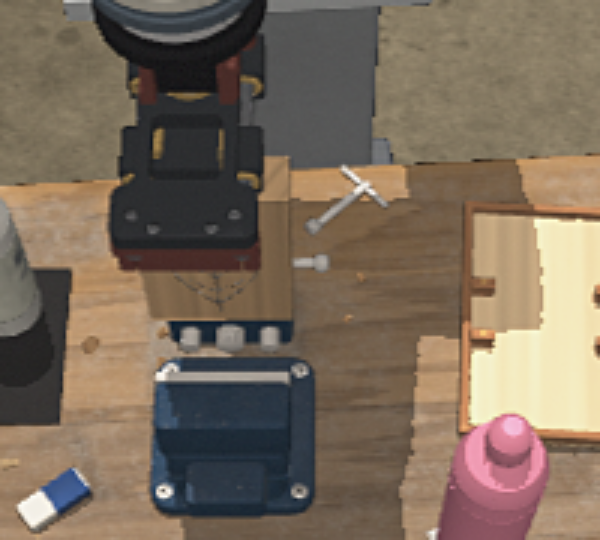

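```bash
python3 - <<'E'
from h import *
im=cv2.imread('pics/side5.png')
for v in (214,218,222):
    print(v,[tuple(im[v,u]) for u in range(266,276)][::2])
    r=im[v].astype(int);m=(r[:,2]-r[:,0]>35)
    g=np.abs(np.diff(im[v].astype(int).sum(1)));print([(u,int(g[u])) for u in range(262,325) if g[u]>45])
print(pl(ray('side',270,226.5),188),pl(ray('side',317.5,226.5),188))
E
```

```text
214 [(np.uint8(110), np.uint8(145), np.uint8(181)), (np.uint8(77), np.uint8(104), np.uint8(129)), (np.uint8(73), np.uint8(100), np.uint8(123)), (np.uint8(77), np.uint8(103), np.uint8(128)), (np.uint8(78), np.uint8(105), np.uint8(130))]
[(266, 55), (267, 71), (280, 46), (290, 54), (292, 49)]
218 [(np.uint8(109), np.uint8(139), np.uint8(171)), (np.uint8(100), np.uint8(130), np.uint8(157)), (np.uint8(73), np.uint8(99), np.uint8(123)), (np.uint8(76), np.uint8(104), np.uint8(127)), (np.uint8(78), np.uint8(106), np.uint8(132))]
[(267, 46), (268, 76)]
222 [(np.uint8(123), np.uint8(155), np.uint8(186)), (np.uint8(122), np.uint8(155), np.uint8(187)), (np.uint8(75), np.uint8(101), np.uint8(125)), (np.uint8(73), np.uint8(99), np.uint8(124)), (np.uint8(77), np.uint8(104), np.uint8(129))]
[(268, 95), (269, 68), (292, 64)]
[565.96997578 -67.55446214 188.        ] [571.31404994  17.34774317 188.        ]
```

```bash
python3 -m inch '[{"xyz":[-0.25,0.1,0],"spin":0},{"xyz":[-0.25,0.1,2],"spin":0},{"xyz":[-0.25,0.1,5],"spin":0},{"xyz":[-0.25,0.1,8],"spin":0},{"xyz":[-0.25,0.1,10.5],"spin":0},{"xyz":[-0.25,0.1,12.2],"spin":0},{"xyz":[-0.25,0.1,13],"spin":0},{"xyz":[-0.25,0.1,13.3],"spin":0},{"xyz":[-0.25,0.1,13.5],"spin":0},{"xyz":[-0.25,0.1,13.55],"spin":0},{"xyz":[-0.25,0.1,13.55],"spin":0}]'
python3 - <<'E'
from h import *
go((560,-28,143,86.4))
E
```

```text
t: 21.3
ee_pos: [557.3, -28.0, 144.3]
orientation: [2.288, 2.151, 0.008]
ft_force: [0.2, -1.1, -1.4]
width: 27.5
t 21.3 p [557.3 -28.  144.3] ang 86.47 tilt [ 0.005  0.002 -1.   ] F [ 0.2 -1.1 -1.4] w 27.5
(560, -28, 143, 86.4) -> [0.02 0.27 0.13] spin 0.07
```

```bash
python3 -m inch '[{"xyz":[0,0.1,0],"spin":0},{"xyz":[0,0.2,0],"spin":0},{"xyz":[0,0.3,0.03],"spin":0},{"xyz":[0,0.3,0.06],"spin":0},{"xyz":[0,0.3,0.06],"spin":0}]'
python3 -m inch '[{"xyz":[0,0,0.05],"spin":0},{"xyz":[0,0,0.1],"spin":0},{"xyz":[0,0,0.1],"spin":0}]'
```

```text
t: 21.8
ee_pos: [560.3, -28.2, 143.6]
orientation: [2.288, 2.151, 0.008]
ft_force: [-0.5, 0.2, -1.1]
width: 27.8
t: 22.1
ee_pos: [560.3, -28.2, 143.1]
orientation: [2.288, 2.151, 0.008]
ft_force: [-1.1, 0.3, 5.2]
width: 27.8
```

```bash
python3 -m inch '[{"xyz":[0,0,0],"spin":0},{"xyz":[0,0,0],"spin":0},{"xyz":[0,0,0],"spin":0},{"xyz":[0,0,0],"spin":0},{"xyz":[0,0,0],"spin":0},{"xyz":[0,0,-1],"spin":0},{"xyz":[0,0,-3],"spin":0},{"xyz":[0,0,-7],"spin":0},{"xyz":[0,0,-11],"spin":0},{"xyz":[0,0,-11],"spin":0}]' 0
python3 - <<'E'
from h import *
go((455,-21.5,253,-3.6),(455,-21.5,110,-3.6))
cv2.imwrite('pics/w6.png',ctrl.get_image('wrist')[...,::-1]);cv2.imwrite('pics/side6.png',ctrl.get_image('side')[...,::-1])
E
```

```text
t: 23.1
ee_pos: [563.1, -28.6, 259.5]
orientation: [2.282, 2.145, 0.019]
ft_force: [0.5, 0.2, 0.0]
width: 87.9
t 23.1 p [563.1 -28.6 259.5] ang 86.47 tilt [ 0.015  0.001 -1.   ] F [0.5 0.2 0. ] w 87.9
(455, -21.5, 253, -3.6) -> [  0.05 -10.85   0.48] spin 90.07
(455, -21.5, 110, -3.6) -> [ 1.000e-02 -1.106e+01  1.478e+01] spin 90.07
```

```bash
python3 -m inch '[{"xyz":[0,-1,0],"spin":8},{"xyz":[0,-3,0],"spin":16},{"xyz":[0,-6,0],"spin":24},{"xyz":[0,-9,0],"spin":32},{"xyz":[0,-10.8,0],"spin":40},{"xyz":[0,-10.8,0],"spin":48},{"xyz":[0,-10.8,0],"spin":56},{"xyz":[0,-10.8,0],"spin":64},{"xyz":[0,-10.8,0],"spin":72},{"xyz":[0,-10.8,0],"spin":80},{"xyz":[0,-10.8,0],"spin":88},{"xyz":[0,-10.8,0],"spin":90},{"xyz":[0,-10.8,0],"spin":90},{"xyz":[0,-10.8,0],"spin":90}]' 1
python3 - <<'E'
from h import *
go((455,-21.5,110,-3.6))
cv2.imwrite('pics/w7.png',ctrl.get_image('wrist')[...,::-1])
E
```

```text
t: 24.6
ee_pos: [451.9, -21.8, 252.9]
orientation: [-3.138, 0.095, -0.009]
ft_force: [0.4, -0.2, -0.4]
width: 0.3
t 24.6 p [451.9 -21.8 252.9] ang -3.46 tilt [ 0.006  0.002 -1.   ] F [ 0.4 -0.2 -0.4] w 0.3
(455, -21.5, 110, -3.6) -> [ 2.300e-01 -1.000e-02  1.429e+01] spin 0.14
```

View pics/w7.png

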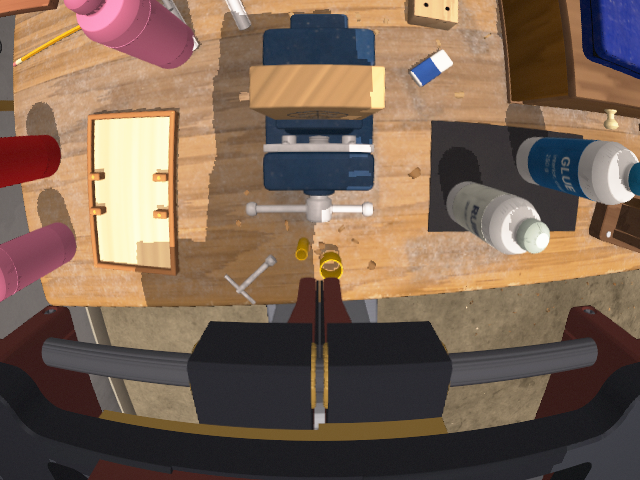

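Board stands upright and square between the jaws (317,88), sliding jaw plate at (318,148); both bottles stand on the mat. Descend and push.

```bash
python3 -m inch '[{"xyz":[0.1,0,4],"spin":0},{"xyz":[0.1,0,8],"spin":0},{"xyz":[0.1,0,11.5],"spin":0},{"xyz":[0.1,0,13.5],"spin":0},{"xyz":[0.1,0,14.1],"spin":0},{"xyz":[0.1,0,14.1],"spin":0},{"xyz":[0.6,0,14.1],"spin":0},{"xyz":[1.1,0,14.1],"spin":0},{"xyz":[1.6,0,14.1],"spin":0},{"xyz":[2,0,14.1],"spin":0},{"xyz":[2,0,14.1],"spin":0}]' 
python3 -m inch '[{"xyz":[0.3,0,0],"spin":0},{"xyz":[0.6,0,0],"spin":0},{"xyz":[0.9,0,0],"spin":0},{"xyz":[1,0,0],"spin":0}]' 
python3 -m inch '[{"xyz":[0.3,0,0],"spin":0},{"xyz":[0.6,0,0],"spin":0},{"xyz":[0.9,0,0],"spin":0},{"xyz":[1,0,0],"spin":0}]' 
```

```text
t: 25.75
ee_pos: [473.9, -22.7, 112.7]
orientation: [-3.138, 0.095, -0.012]
ft_force: [0.3, -0.8, -0.3]
width: 0.6
t: 26.15
ee_pos: [483.5, -23.3, 112.5]
orientation: [-3.138, 0.095, -0.01]
ft_force: [-4.6, 0.0, 1.6]
width: 0.5
t: 26.55
ee_pos: [493.7, -24.0, 112.4]
orientation: [-3.138, 0.095, -0.01]
ft_force: [-4.4, -0.4, 0.3]
width: 0.4
```

```bash
python3 -m inch '[{"xyz":[0.2,0,0],"spin":0},{"xyz":[0.4,0,0],"spin":0},{"xyz":[0.6,0,0],"spin":0},{"xyz":[0.6,0,0],"spin":0}]' 
python3 -m inch '[{"xyz":[0.1,0,0],"spin":0},{"xyz":[0.2,0,0],"spin":0},{"xyz":[0.2,0,0],"spin":0}]' 
python3 -m inch '[{"xyz":[0.05,0,0],"spin":0},{"xyz":[0.1,0,0],"spin":0},{"xyz":[0.1,0,0],"spin":0}]' 
```

```text
t: 26.95
ee_pos: [499.8, -24.3, 112.4]
orientation: [-3.138, 0.095, -0.009]
ft_force: [-4.1, 0.2, 1.2]
width: 0.0
t: 27.25
ee_pos: [499.9, -24.3, 112.3]
orientation: [-3.138, 0.095, -0.003]
ft_force: [-10.3, -0.0, 7.9]
width: 0.2
t: 27.55
ee_pos: [499.9, -24.3, 112.4]
orientation: [-3.138, 0.095, 0.0]
ft_force: [-8.1, 0.5, 5.2]
width: 0.6
```

```bash
python3 -m inch '[{"xyz":[0.1,0,0],"spin":0},{"xyz":[0.2,0,0],"spin":0},{"xyz":[0.3,0,0],"spin":0},{"xyz":[0.3,0,0],"spin":0}]' 
python3 - <<'E'
from h import *
go((455,-21,112,-3.6))
for n in('top','side'): cv2.imwrite(f'pics/{n}8.png',ctrl.get_image(n)[...,::-1])
a=cv2.imread('pics/side8.png')[130:270,230:350];cv2.imwrite('pics/s8.png',cv2.resize(a,None,fx=4.2,fy=4.2))
E
```

```text
t: 27.95
ee_pos: [499.8, -24.3, 112.1]
orientation: [-3.137, 0.095, 0.01]
ft_force: [-14.8, 0.2, 11.7]
width: 0.1
t 27.9 p [499.8 -24.3 112.1] ang -3.46 tilt [-0.006  0.003 -1.   ] F [-14.8   0.2  11.7] w 0.1
(455, -21, 112, -3.6) -> [-4.5  -0.06  0.04] spin 0.14
```

View pics/s8.png

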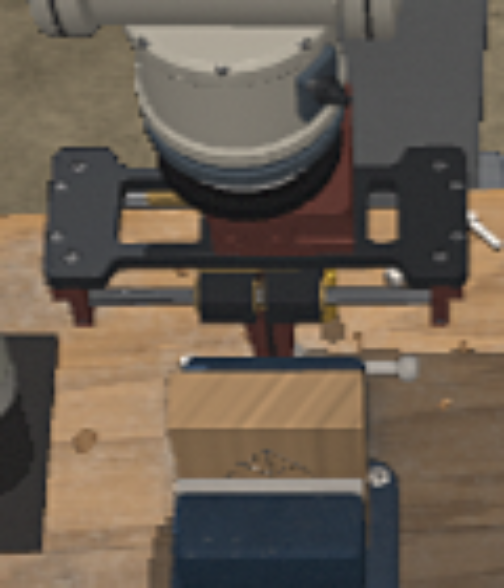

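```bash
python3 -m inch '[{"xyz":[-0.3,0,0],"spin":0},{"xyz":[-1.5,0,0],"spin":0},{"xyz":[-3,0,0],"spin":0},{"xyz":[-4.5,0,0],"spin":0},{"xyz":[-4.5,0,-2],"spin":0},{"xyz":[-4.5,0,-6],"spin":0},{"xyz":[-4.5,0,-10],"spin":0},{"xyz":[-4.5,0,-14],"spin":0},{"xyz":[-4.5,0,-16],"spin":0},{"xyz":[-4.5,0,-16],"spin":0},{"xyz":[-4.5,0,-16],"spin":0}]' 
python3 - <<'E'
from h import *
cv2.imwrite('pics/w9f.png',ctrl.get_image('wrist')[...,::-1])
go((500,-290,330,-3.5))
for n in('top','side'): cv2.imwrite(f'pics/{n}9.png',ctrl.get_image(n)[...,::-1])
a=cv2.imread('pics/w9f.png')[20:230,220:420];b=cv2.imread('pics/top9.png')[180:320,300:400]
cv2.imwrite('pics/w9.png',np.hstack([cv2.resize(a,(400,420)),cv2.resize(b,(300,420))]))
E
```

```text
t: 29.15
ee_pos: [455.8, -22.0, 272.2]
orientation: [-3.138, 0.095, 0.007]
ft_force: [-0.9, 0.5, -0.3]
width: 0.7
t 29.2 p [455.3 -22.  271.4] ang -3.46 tilt [-0.007  0.003 -1.   ] F [ 0.3  0.3 -0.3] w 0.5
(500, -290, 330, -3.5) -> [ 6.04 26.47 -5.97] spin 0.04
```

View pics/w9.png

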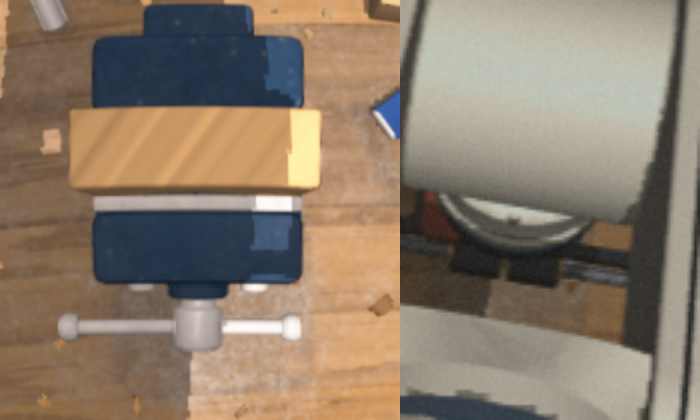

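```bash
python3 - <<'E'
from h import *
for u in(267,370): print('plate',wpl(u,118,133),wpl(u,125.5,133))
print('board top',[wpl(*p,182) for p in((255,113.5),(380,114.5),(256,74.5),(379,76))])
print('jaw mid ends',wpl(267,122,133),wpl(370,122,133))
E
```

```text
plate [546.8  15.4 133. ] [540.7  15.8 133. ]
plate [541.7 -66.2 133. ] [535.6 -65.9 133. ]
board top [array([547.9,  16.5, 182. ]), array([542. , -66.4, 182. ]), array([574.5,  14.1, 182. ]), array([568.3, -67.2, 182. ])]
jaw mid ends [543.5  15.6 133. ] [538.5 -66.  133. ]
```

```bash
python3 -m inch '[{"xyz":[0,0,-3],"spin":0},{"xyz":[0.5,2,-6],"spin":0},{"xyz":[1.2,6,-6],"spin":1},{"xyz":[2.4,11,-6],"spin":2},{"xyz":[3.6,16,-6],"spin":3},{"xyz":[4.8,21,-6],"spin":3.5},{"xyz":[5.6,25,-6],"spin":3.5},{"xyz":[6,26.4,-6],"spin":3.5},{"xyz":[6,26.4,-6],"spin":3.5},{"xyz":[6,26.4,-6],"spin":3.5},{"xyz":[6,26.4,-6],"spin":3.5}]' 0
python3 - <<'E'
from h import *
go((499.5,-290.2,137.3,-6.97))
E
```

```text
t: 30.4
ee_pos: [499.2, -287.6, 329.3]
orientation: [-3.133, 0.188, 0.015]
ft_force: [0.7, 0.6, 0.4]
width: 84.5
t 30.4 p [ 499.2 -287.6  329.3] ang -6.88 tilt [-0.009  0.004 -1.   ] F [0.7 0.6 0.4] w 84.5
(499.5, -290.2, 137.3, -6.97) -> [ 0.24  0.31 19.2 ] spin 0.09
```

```bash
python3 -m inch '[{"xyz":[0.24,0.28,4],"spin":0},{"xyz":[0.24,0.28,8],"spin":0},{"xyz":[0.24,0.28,12],"spin":0},{"xyz":[0.24,0.28,15],"spin":0},{"xyz":[0.24,0.28,17.5],"spin":0},{"xyz":[0.24,0.28,18.8],"spin":0},{"xyz":[0.24,0.28,19.2],"spin":0},{"xyz":[0.24,0.28,19.2],"spin":0},{"xyz":[0.24,0.28,19.2],"spin":0}]'
python3 - <<'E'
from h import *
go((499.5,-290.2,137,-6.97))
E
python3 -m inch '[{"xyz":[0,0,0],"spin":0},{"xyz":[0,0,0],"spin":0},{"xyz":[0,0,0],"spin":0},{"xyz":[0,0,0],"spin":0},{"xyz":[0,0,0],"spin":0},{"xyz":[0,0,0],"spin":0},{"xyz":[0,0,0],"spin":0},{"xyz":[0,0,0],"spin":0}]' 1
python3 - <<'E'
from h import *
go((537.9,195.9,310,-6.98))
E
```

```text
t: 31.3
ee_pos: [500.4, -290.1, 138.7]
orientation: [-3.134, 0.188, 0.012]
ft_force: [0.2, -0.3, -0.3]
width: 87.4
t 31.3 p [ 500.4 -290.1  138.7] ang -6.86 tilt [-0.007  0.003 -1.   ] F [ 0.2 -0.3 -0.3] w 87.4
(499.5, -290.2, 137, -6.97) -> [-0.09  0.02  0.17] spin 0.11
t: 32.1
ee_pos: [500.5, -290.2, 138.9]
orientation: [-3.134, 0.188, 0.011]
ft_force: [-0.5, 0.7, 4.4]
width: 57.7
t 32.1 p [ 500.5 -290.2  138.9] ang -6.86 tilt [-0.007  0.003 -1.   ] F [-0.5  0.7  4.4] w 57.7
(537.9, 195.9, 310, -6.98) -> [ -2.22 -48.74 -17.01] spin 0.12
```

```bash
python3 -m inch '[{"xyz":[0,0,-1],"spin":0},{"xyz":[0,0,-4],"spin":0},{"xyz":[0,0,-8],"spin":0},{"xyz":[0,0,-12],"spin":0},{"xyz":[0,0,-16],"spin":0},{"xyz":[0,0,-19],"spin":0},{"xyz":[0,-1,-20.3],"spin":0},{"xyz":[-0.3,-5,-20.3],"spin":0},{"xyz":[-0.5,-9.5,-20.3],"spin":0},{"xyz":[-0.7,-14,-20.3],"spin":0},{"xyz":[-0.9,-19,-20.3],"spin":0},{"xyz":[-1.1,-24,-20.3],"spin":0},{"xyz":[-1.3,-29,-20.3],"spin":0},{"xyz":[-1.6,-34,-20.3],"spin":0},{"xyz":[-1.8,-39,-20.3],"spin":0},{"xyz":[-2,-43.5,-20.3],"spin":0},{"xyz":[-2.1,-47,-20.3],"spin":0},{"xyz":[-2.1,-48.7,-20.3],"spin":0},{"xyz":[-2.1,-48.7,-20.3],"spin":0},{"xyz":[-2.1,-48.7,-20.3],"spin":0}]' 
python3 - <<'E'
from h import *
go((538.9,195.9,144.2,-6.98))
E
```

```text
t: 34.1
ee_pos: [538.6, 194.7, 342.0]
orientation: [-3.135, 0.187, 0.014]
ft_force: [-0.1, -0.1, -2.9]
width: 57.9
t 34.1 p [538.6 194.7 342. ] ang -6.83 tilt [-0.009  0.001 -1.   ] F [-0.1 -0.1 -2.9] w 57.9
(538.9, 195.9, 144.2, -6.98) -> [ 0.19 -0.12 19.78] spin 0.15
```

```bash
python3 -m inch '[{"xyz":[0.19,-0.12,3],"spin":0},{"xyz":[0.19,-0.12,7],"spin":0},{"xyz":[0.19,-0.12,11],"spin":0},{"xyz":[0.19,-0.12,14.5],"spin":0},{"xyz":[0.19,-0.12,17],"spin":0},{"xyz":[0.19,-0.12,18.6],"spin":0},{"xyz":[0.19,-0.12,19.3],"spin":0},{"xyz":[0.19,-0.12,19.6],"spin":0},{"xyz":[0.19,-0.12,19.75],"spin":0},{"xyz":[0.19,-0.12,19.8],"spin":0},{"xyz":[0.19,-0.12,19.8],"spin":0}]'
python3 - <<'E'
from h import *
go((538.9,195.9,144.2,-6.98))
E
```

```text
t: 35.2
ee_pos: [539.4, 196.0, 144.8]
orientation: [-3.135, 0.187, 0.012]
ft_force: [-0.5, 0.0, -1.8]
width: 57.6
t 35.2 p [539.4 196.  144.8] ang -6.83 tilt [-0.007  0.002 -1.   ] F [-0.5  0.  -1.8] w 57.6
(538.9, 195.9, 144.2, -6.98) -> [-0.05  0.02  0.06] spin 0.15
```

```bash
python3 -m inch '[{"xyz":[-0.05,0,0.05],"spin":0},{"xyz":[-0.05,0,0.07],"spin":0},{"xyz":[-0.05,0,0.07],"spin":0}]'
python3 -m inch '[{"xyz":[0,0,0],"spin":0},{"xyz":[0,0,0],"spin":0},{"xyz":[0,0,0],"spin":0},{"xyz":[0,0,0],"spin":0},{"xyz":[0,0,0],"spin":0},{"xyz":[0,0,0],"spin":0}]' 0
python3 - <<'E'
from h import *
go((450,-195,330,-6.87))
E
```

```text
t: 35.5
ee_pos: [539.0, 196.2, 144.3]
orientation: [-3.134, 0.187, 0.011]
ft_force: [0.5, 0.5, -3.0]
width: 57.5
t: 36.1
ee_pos: [539.0, 196.2, 144.4]
orientation: [-3.134, 0.187, 0.011]
ft_force: [0.7, -0.4, 0.2]
width: 87.6
t 36.1 p [539.  196.2 144.4] ang -6.83 tilt [-0.007  0.002 -1.   ] F [ 0.7 -0.4  0.2] w 87.6
(450, -195, 330, -6.87) -> [ -4.32  39.88 -18.58] spin 0.04
```

```bash
python3 -m inch '[{"xyz":[0,0,-3],"spin":0},{"xyz":[0,0,-8],"spin":0},{"xyz":[0,0,-13],"spin":0},{"xyz":[0,0,-18.5],"spin":0},{"xyz":[-0.3,4,-18.5],"spin":0},{"xyz":[-0.8,9,-18.5],"spin":0},{"xyz":[-1.4,14,-18.5],"spin":0},{"xyz":[-2,19,-18.5],"spin":0},{"xyz":[-2.6,24,-18.5],"spin":0},{"xyz":[-3.2,29,-18.5],"spin":0},{"xyz":[-3.8,34,-18.5],"spin":0},{"xyz":[-4.2,38,-18.5],"spin":0},{"xyz":[-4.3,39.9,-18.5],"spin":0},{"xyz":[-4.3,39.9,-18.5],"spin":0},{"xyz":[-4.3,39.9,-18.5],"spin":0},{"xyz":[-4.3,39.9,-18.5],"spin":0}]'
python3 - <<'E'
from h import *
go((449.7,-195,108.5,-6.87))
E
```

```text
t: 37.7
ee_pos: [450.3, -194.3, 329.2]
orientation: [-3.134, 0.186, 0.011]
ft_force: [0.3, 0.2, -0.2]
width: 87.9
t 37.7 p [ 450.3 -194.3  329.2] ang -6.77 tilt [-0.007  0.002 -1.   ] F [ 0.3  0.2 -0.2] w 87.9
(449.7, -195, 108.5, -6.87) -> [ 0.11  0.11 22.07] spin 0.1
```

```bash
python3 -m inch '[{"xyz":[0.1,0.1,4],"spin":0},{"xyz":[0.1,0.1,9],"spin":0},{"xyz":[0.1,0.1,13],"spin":0},{"xyz":[0.1,0.1,17],"spin":0},{"xyz":[0.1,0.1,20],"spin":0},{"xyz":[0.1,0.1,21.6],"spin":0},{"xyz":[0.1,0.1,22],"spin":0},{"xyz":[0.1,0.1,22],"spin":0},{"xyz":[0.1,0.1,22],"spin":0}]'
python3 -m inch '[{"xyz":[0,0,0],"spin":0},{"xyz":[0,0,0],"spin":0},{"xyz":[0,0,0],"spin":0},{"xyz":[0,0,0],"spin":0},{"xyz":[0,0,0],"spin":0},{"xyz":[0,0,0],"spin":0},{"xyz":[0,0,0],"spin":0},{"xyz":[0,0,0],"spin":0}]' 1
python3 - <<'E'
from h import *
go((435.6,208,330,-6.86))
E
```

```text
t: 38.6
ee_pos: [450.6, -194.8, 110.2]
orientation: [-3.135, 0.184, 0.009]
ft_force: [-0.2, 0.0, 0.3]
width: 87.6
t: 39.4
ee_pos: [450.7, -194.8, 110.3]
orientation: [-3.135, 0.184, 0.009]
ft_force: [-1.0, 0.2, 2.9]
width: 51.7
t 39.4 p [ 450.7 -194.8  110.3] ang -6.73 tilt [-0.005  0.002 -1.   ] F [-1.   0.2  2.9] w 51.7
(435.6, 208, 330, -6.86) -> [ -6.33 -39.84 -21.9 ] spin 0.13
```

```bash
python3 -m inch '[{"xyz":[0,0,-1],"spin":0},{"xyz":[0,0,-4],"spin":0},{"xyz":[0,0,-8],"spin":0},{"xyz":[0,0,-12],"spin":0},{"xyz":[0,0,-16],"spin":0},{"xyz":[0,-0.5,-19],"spin":0},{"xyz":[-0.3,-2.5,-19.5],"spin":0},{"xyz":[-0.9,-6,-19.5],"spin":0},{"xyz":[-1.6,-10,-19.5],"spin":0},{"xyz":[-2.3,-14.5,-19.5],"spin":0},{"xyz":[-3,-19,-19.5],"spin":0},{"xyz":[-3.7,-23.5,-19.5],"spin":0},{"xyz":[-4.4,-28,-19.5],"spin":0},{"xyz":[-5.1,-32,-19.5],"spin":0},{"xyz":[-5.7,-35.5,-19.5],"spin":0},{"xyz":[-6,-38,-19.5],"spin":0},{"xyz":[-6.2,-39.5,-19.5],"spin":0},{"xyz":[-6.2,-39.8,-19.5],"spin":0},{"xyz":[-6.2,-39.8,-19.5],"spin":0},{"xyz":[-6.2,-39.8,-19.5],"spin":0}]' 
python3 - <<'E'
from h import *
go((436.6,208,115.4,-6.86))
E
```

```text
t: 41.4
ee_pos: [436.7, 206.4, 305.9]
orientation: [-3.135, 0.186, 0.009]
ft_force: [-0.1, 0.6, -1.5]
width: 51.4
t 41.4 p [436.7 206.4 305.9] ang -6.78 tilt [-0.006  0.001 -1.   ] F [-0.1  0.6 -1.5] w 51.4
(436.6, 208, 115.4, -6.86) -> [ 0.08 -0.15 19.05] spin 0.08
```

```bash
python3 -m inch '[{"xyz":[0.05,-0.15,3],"spin":0},{"xyz":[0.05,-0.15,7],"spin":0},{"xyz":[0.05,-0.15,11],"spin":0},{"xyz":[0.05,-0.15,14.5],"spin":0},{"xyz":[0.05,-0.15,17],"spin":0},{"xyz":[0.05,-0.15,18.2],"spin":0},{"xyz":[0.05,-0.15,18.7],"spin":0},{"xyz":[0.05,-0.15,19],"spin":0},{"xyz":[0.05,-0.15,19.05],"spin":0},{"xyz":[0.05,-0.15,19.05],"spin":0}]'
python3 - <<'E'
from h import *
go((436.6,208,115.4,-6.86))
E
```

```text
t: 42.4
ee_pos: [437.0, 208.2, 116.4]
orientation: [-3.135, 0.186, 0.006]
ft_force: [0.5, 0.3, -2.2]
width: 51.4
t 42.4 p [437.  208.2 116.4] ang -6.78 tilt [-0.004  0.002 -1.   ] F [ 0.5  0.3 -2.2] w 51.4
(436.6, 208, 115.4, -6.86) -> [-0.04  0.03  0.1 ] spin 0.08
```

```bash
python3 -m inch '[{"xyz":[-0.04,0,0.06],"spin":0},{"xyz":[-0.04,0,0.1],"spin":0},{"xyz":[-0.04,0,0.1],"spin":0}]'
python3 -m inch '[{"xyz":[0,0,0],"spin":0},{"xyz":[0,0,0],"spin":0},{"xyz":[0,0,0],"spin":0},{"xyz":[0,0,0],"spin":0},{"xyz":[0,0,0],"spin":0},{"xyz":[0,0,0],"spin":0},{"xyz":[0,0,-3],"spin":0},{"xyz":[0,0,-7],"spin":0},{"xyz":[0,0,-12],"spin":0},{"xyz":[0,0,-17],"spin":0},{"xyz":[0,0,-22],"spin":0},{"xyz":[0,0,-22],"spin":0}]' 0
python3 - <<'E'
from h import *
go((450,-195,340,-6.87))
E
```

```text
t: 42.7
ee_pos: [436.7, 208.4, 115.7]
orientation: [-3.134, 0.185, 0.006]
ft_force: [0.5, -0.4, -0.8]
width: 51.4
t: 43.9
ee_pos: [440.7, 209.4, 342.7]
orientation: [-3.128, 0.185, -0.012]
ft_force: [0.0, 0.4, -0.2]
width: 87.9
t 43.9 p [440.7 209.4 342.7] ang -6.77 tilt [ 0.008  0.007 -1.   ] F [ 0.   0.4 -0.2] w 87.9
(450, -195, 340, -6.87) -> [ 5.690e+00  4.005e+01 -1.000e-02] spin 0.1
```

Move clear of the view, then check.

```bash
python3 -m inch '[{"xyz":[0,5,0],"spin":0},{"xyz":[0,10,0],"spin":0},{"xyz":[1,15,0],"spin":0},{"xyz":[1,20,0],"spin":0},{"xyz":[1,25,0],"spin":0},{"xyz":[1,30,0],"spin":0},{"xyz":[1,35,0],"spin":0},{"xyz":[1,40,0],"spin":0},{"xyz":[1,45,0],"spin":0},{"xyz":[1,50,0],"spin":0},{"xyz":[1,55,0],"spin":0},{"xyz":[1,55,0],"spin":0},{"xyz":[1,55,0],"spin":0},{"xyz":[1,55,0],"spin":0}]'
python3 - <<'E'
from h import *
im={n:ctrl.get_image(n)[...,::-1] for n in('top','side')}
for n in im: cv2.imwrite(f'pics/{n}F.png',im[n])
a=im['top'][180:320,180:380];b=im['side'][150:300,250:450]
cv2.imwrite('pics/F.png',np.vstack([cv2.resize(a,None,fx=2,fy=2),cv2.resize(b,None,fx=2,fy=2)]))
E
```

```text
t: 45.3
ee_pos: [385.6, -336.8, 337.7]
orientation: [-3.127, 0.184, -0.011]
ft_force: [-1.2, -0.2, -0.0]
width: 87.8
```

View pics/F.png

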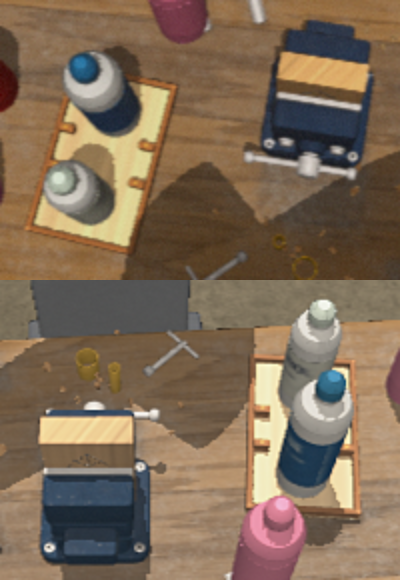

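```bash
python3 - <<'E'
from h import *
for n,g,w in(('top',(205,205,50,50),(195,255,40,50)),('side',(395,190,45,60),(390,155,40,35))):
    A,B=[cv2.cvtColor(cv2.imread(f'pics/{n}{k}.png'),cv2.COLOR_BGR2GRAY) for k in '0F']
    for nm,(x,y,ww,h) in(('glue',g),('wax',w)):
        t=A[y+4:y+28,x+4:x+30] if nm=='wax' else A[y:y+26,x+4:x+34]
        r=cv2.matchTemplate(B[y-12:y+45,x-12:x+50],t,cv2.TM_CCOEFF_NORMED);_,s,_,m=cv2.minMaxLoc(r)
        print(n,nm,'shift px',m[0]-16,m[1]-(16 if nm=='wax' else 12),round(s,2))
# sliding plate strip top view (crop x2: z133) and board top z182
f=lambda u,v,z:pl(ray('top',180+u/2-.25,180+v/2-.25),z).round(1)
print('plate',f(275,94,133),f(367,104,133),'board',f(282,51,182),f(369,66,182),f(279,88,182),f(365,100,182))
E
```

```text
top glue shift px 0 0 0.99
top wax shift px 0 0 0.93
side glue shift px 0 0 0.6
side wax shift px 0 0 0.97
plate [547.2  17.6 133. ] [546.2 -74.7 133. ] board [577.8  13.8 182. ] [571.3 -70.2 182. ] [541.1  13.  182. ] [537.7 -69.1 182. ]
```

```bash
python3 -c "
from workcell import ctrl
print(ctrl.close_job())"
```

```text
the job is handed in; nothing more can be done
None
```

The job is done and handed in at about 45 s of robot time. I stood both bottles on the mat and put the board on end between the vice jaws. I then pushed the sliding jaw up until it stopped, and set each bottle back on its spot in the tray.

**Last checks**
- **Bottles:** both stand upright. Neither shows a pixel of shift from where it started, in the top or the side view. The match on the tall bottle in the side view was weak (0.6), because the board no longer stands beside it.
- **Vice:** the jaw slid at about 4 to 5 N, then stopped dead, and I pushed on to about 15 N. That push also showed about 12 N upwards on the wrist, which I could not explain. It was well within the limits.
- **Board:** it looks upright, square and centred to within about 1 mm, with its far face about 1 mm from the fixed jaw plate's estimated position, within calibration error.
- **Jaw reading:** I could not read the jaw value directly. From the pictures it is about 0.027 ± 0.002, against the expected 0.026.
- **Disagreement:** my last reading of the board's near edge was off by several millimetres, because I picked its corners by eye and they took in part of the front face. I relied on the closer wrist picture instead.

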